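# Shut and lock the rosewood seal box

### The job

Lock the stone seals away, using only closed fingers and picking nothing up: push the open lid of the rosewood box down until it is fully shut, then press the round brass key on the box's front ledge fully home, and after it the square brass key fully home. Leave the long bar-shaped key standing up and do not disturb the jar, the glass weight or the brush rest; finish with the hand clear.

Things in the scene. Friction and masses are not known exactly. Their poses are not given: they have to be found in the camera images.
- box: fixed rosewood box, 210 x 260 mm; origin: centre of its underside on the shelf; x depth, y width, z up; its front (-x) faces away from the robot, its yaw is within 0.4 rad of a half turn. Front ledge: solid, x -105 to -45 mm, 50 mm high, with three brass keys at x -75, y -75, 0, +75 mm in any order. Behind it the hollow part, x -45 to +105 mm, 70 mm high, lid hinged on its +x rim; stone seals inside, below the rim.
- lid (a joint): opening angle of the lid, rad: 0 shut, growing as its front edge rises; starts at 0.4 to 0.8. The stiff hinge holds it where it is left. Lid 150 mm deep (hinge to front edge), 260 wide, 10 thick; shut, its top is level, 80 mm above the shelf, and does not cover the ledge. A few N straight down on its top, 90 mm in front of the hinge, close it.
- lid_edge (a point): middle of the lid's front edge on its top face; moves with the lid, 150 mm from the hinge line.
- hinge (a point): middle of the hinge line, fixed on the box's rim nearest the robot, 70 mm above the shelf (at x = +105 mm, y = 0 of the box); the line runs along the box's y.
- round_key_top (a point): top centre of the round brass push key (28 mm diameter). The point moves with the key. Its top stands 14 mm above the box's ledge (64 mm above the shelf) when at joint value 0 and 4 mm above the ledge when fully home. It can stand at any of the three places on the ledge.
- square_key_top (a point): top centre of the square brass push key (27 x 27 mm). The point moves with the key. Its top stands 14 mm above the box's ledge (64 mm above the shelf) when at joint value 0 and 4 mm above the ledge when fully home. It can stand at any of the three places on the ledge.
- bar_key_top (a point): top centre of the long bar-shaped brass push key (13 mm by 46 mm, long along the box's y). The point moves with the key. Its top stands 14 mm above the box's ledge (64 mm above the shelf) when at joint value 0 and 4 mm above the ledge when fully home. It can stand at any of the three places on the ledge.
- round_key (a joint): how far the round key is pressed straight down, m: 0 fully up, 0.010 fully home against its stop. Starts between 0 and 0.0015. It slides against about 3 N of friction, has no return spring and stays where it is left.
- square_key (a joint): how far the square key is pressed straight down, m: 0 fully up, 0.010 fully home against its stop. Starts between 0 and 0.0015. It slides against about 3 N of friction, has no return spring and stays where it is left.
- bar_key (a joint): how far the bar-shaped key is pressed straight down, m: 0 fully up, 0.010 fully home against its stop. Starts between 0 and 0.0015. It slides against about 3 N of friction, has no return spring and stays where it is left. To be left up.
- jar: loose lidded white ceramic seal-paste jar, 74 mm diameter, 60 mm tall, origin under its centre; beside the box, bystander.
- weight: loose square glass paperweight, 55 x 55 x 28 mm, origin under its centre; beside the box, bystander.
- brush_rest: loose grey stone brush rest, a ridge of four peaks, 26 x 94 mm (long along its y), 38 mm tall, origin under its centre; beyond the box's ledge, bystander.

How it is judged (in metres and radians):
On the way, in this order (a step that is already met when the one before it is completed fails the run):
1. the lid is pushed fully shut (value of joint lid below 0.04 rad), for 0.2 s.
2. then the round key is pressed home, the lid shut (value of joint lid below 0.04 rad and value of joint round_key above 0.008 m), for 0.2 s.
3. then the square key is pressed home, the lid shut and the round key still home (all of step 2 and value of joint square_key above 0.008 m), for 0.2 s.
At the end, for the whole second after the job is handed in: lid within 0.04 rad of shut, round and square keys pressed at least 8 of their 10 mm, bar key pressed less than 4 mm, and the jar, weight and brush rest at rest within 15 mm of where they stood (all of step 3 and value of joint bar_key below 0.004 m and distance of each of jar, weight, brush_rest from where it was at the start of the episode below 0.015 m and linear speed of each of jar, weight, brush_rest below 0.02 m/s); the robot touches nothing.
It fails at once if the long bar key is pressed 4 mm or more (not (value of joint bar_key below 0.004 m)).
It fails at once if the lid is lifted further open (beyond 0.88 rad) instead of pushed shut (value of joint lid above 0.88 rad).
It fails at once if the jar is pushed 15 mm or more, carried, or lifted (distance of jar from where it was at the start of the episode above 0.015 m or height (world z) of jar above 0.012 m).
It fails at once if the weight is pushed 15 mm or more, carried, or lifted (distance of weight from where it was at the start of the episode above 0.015 m or height (world z) of weight above 0.012 m).
It fails at once if the brush rest is pushed 15 mm or more, carried, or lifted (distance of brush_rest from where it was at the start of the episode above 0.015 m or height (world z) of brush_rest above 0.012 m).
It also fails if it takes over 38 s, if anything falls off the work surface, if the arm or the gripper's body presses on something with over 40 N, if the wrist force passes 120 N, or if a joint passes its speed limit or range.

### The arm

A 7-joint arm with a two-finger parallel gripper is mounted at the origin on the work surface. World frame = base frame: x ahead of the robot, y to its left, z up, the work surface at z = 0. Lengths are in mm, angles in rad, forces in N, time in s.
With the tool pointing down it reaches from about 400 to 875 mm from the base axis. Payload 4.4 kg.
Tool frame: the origin (TCP) lies on the centre line of the jaws, within the pads' length; the fingertips stand 8 mm ahead of it and the grasp point (between the pads) lies 11 mm behind it; z points along the fingers, y is the direction in which the jaws open and shut (so a half turn about z gives the same grasp; the last joint's range is limited). The gripper opens to 85 mm and grips with 20 to 120 N. Pads are 22 mm wide; open, the fingers measure 114 mm over their backs; the gripper's body (76 mm by 85 mm) begins 54 mm behind the grasp point. The pads swing forward as they close: fully open they stand 13 mm farther back than shut.
Start: joints at [1.083, 0.628, 0.038, 1.517, -0.027, 0.996, -0.02], TCP at [266.14, -593.032, 239.313] pointing down, gripper open.
Joint ranges: [-3.06, 3.06], [-0.37, 2.12], [-1.25, 1.32], [0.18, 2.47], [-1.1, 4.24], [0.23, 1.98], [-2.94, 2.94]. Speed limits (rad/s): [2.57, 2.57, 3.14, 3.14, 3.14, 3.14, 3.14].

### API

Orientations are given as a rotation vector (axis times angle).
In Python, from workcell import robot gives the robot as it stands.
- The arm moves only by the tool play_rows, never from a script. Its arguments are lists of equal length, an entry for each row: "dp": the shift along the tool's x, y, z in mm, a list of three; "rotation": the turn, a rotation vector about the tool's x, y, z in rad, a list of three; "jaw": the opening, from 0 (shut) to 1 (fully open). In form: {"dp": [[x, y, z], ...], "rotation": [[rx, ry, rz], ...], "jaw": [jaw, ...]}. A call has 1 to 12 rows; each row shifts and turns the commanded pose from where the row before left it, along the tool's axes as they then stand; what a row does not reach is not made up. A row lasts 1/12 s, in which the tool goes at most 41.7 mm and 7.16 degrees, less where a joint would pass 70% of its speed; a pose out of reach is approached as far as the arm can. A call is refused whole if a number of a shift passes 41.7 or a number of a turn 0.125, either way. A call with a gripper value outside its range is refused whole. The fingers move at their own pace and stop on an object; "squeeze" is the grip in N (left out, the last holds). Time passes only in rows, so rows that do not move let the fingers close. It gives the time, the measured TCP pose, the force and the opening at its end, in the units of the state.
- robot.state(): the state, without advancing time (a new reading comes with each control period).
- robot.read_camera(name): name is "scene" or "top"; returns the picture (400x640x3 uint8, red, green, blue); there is no depth.
- robot.camera_info(name): a dict with "vertical_fov" (degrees; the focal length in pixels is half the picture's height over the tangent of half this angle, whatever the lens; pixels are square), "cx", "cy" (the principal point, pixels), "extrinsics" (4x4, takes a point from camera to world coordinates). Camera axes: x right, y down, z forward; pixel columns grow to the right and rows downward; lengths in mm; the calibration is good to about 2 mm. A picture is of the moment at which its call begins. camera_info takes no time and is no camera call.
- robot.close_job(): hands the job in, once; it reports no verdict.
The state is a dict: "time_s": time; "qpos": joint angles; "qvel": joint speeds; "effort": joint torques, N m; "position": TCP position; "tcp_rot": TCP orientation; "contact_force": force on the tool from outside, world axes, zero at the start; "moment": the same for the moment, N m; "finger_gap": finger opening in mm.
Only numpy, scipy, OpenCV 4.12 (cv2) and the standard library are available. Lean on these libraries where they do the work, as an engineer would, in place of code of your own. Each camera call takes 0.05 s, during which the arm holds its last target.

## Working session

There is one attempt and no reset: what is moved stays moved. The work goes in short steps, Python scripts to look and compute and a tool call to move; the robot and the scene stay as the last step left them, time stands still between calls to the robot, and variables do not carry over. Pictures are saved under pics/ and viewed, and the job is handed in when it is done.

Besides the shell and the picture viewer there is one more tool, called after ">>>" as name(argument=value, ...), one argument or row to a line, values as JSON. play_rows: Moves the arm, as the interface text tells. Its arguments: {"type":"object","properties":{"dp":{"type":"array","items":{"type":"array","items":{"type":"number"}}},"rotation":{"type":"array","items":{"type":"array","items":{"type":"number"}}},"jaw":{"type":"array","items":{"type":"number"}},"squeeze":{"type":"number"}},"required":["dp","rotation","jaw"]}

```bash
mkdir -p pics; ls; python3 - <<'E'
from workcell import robot
import cv2,numpy as np
for n in("scene","top"):
    im=robot.read_camera(n); cv2.imwrite(f"pics/{n}0.png",im[:,:,::-1]); print(n,robot.camera_info(n))
print(robot.state())
E
```

```text
pics
scene {'vertical_fov': 52.879630120590704, 'cx': 320.78761573167225, 'cy': 200.9503735621946, 'extrinsics': array([[ 3.17778532e-01,  7.25301738e-01, -6.10699757e-01,
         1.10723117e+03],
       [ 9.48115993e-01, -2.36526825e-01,  2.12440876e-01,
        -1.49108349e+02],
       [ 9.63686206e-03, -6.46523356e-01, -7.62833324e-01,
         7.59376252e+02],
       [ 0.00000000e+00,  0.00000000e+00,  0.00000000e+00,
         1.00000000e+00]])}
top {'vertical_fov': 48.653504566406525, 'cx': 308.58101194605626, 'cy': 199.59115450116678, 'extrinsics': array([[-2.51393755e-02, -9.85965870e-01,  1.65043373e-01,
         4.34796209e+02],
       [-9.99548035e-01,  2.75134073e-02,  1.21135863e-02,
         8.80360043e+00],
       [-1.64844882e-02, -1.64664251e-01, -9.86211917e-01,
         9.93178969e+02],
       [ 0.00000000e+00,  0.00000000e+00,  0.00000000e+00,
         1.00000000e+00]])}
{'time_s': 0.1, 'qpos': array([ 1.08321625,  0.62922992,  0.03845462,  1.51828175, -0.02701813,
        0.99629174, -0.02001839]), 'qvel': array([ 0.00025167, -0.00287807,  0.00047845, -0.00236086, -0.00072026,
       -0.00070385,  0.00177596]), 'effort': array([ 3.81642501e-03, -5.64517307e+01,  1.23057134e+00, -1.93970168e+01,
        1.13048544e-02,  5.38436478e-03,  2.71171331e-05]), 'position': array([ 265.90293905, -592.52179119,  238.49217709]), 'tcp_rot': array([-3.07038540e+00, -6.57228230e-01,  5.66480228e-04]), 'contact_force': array([1.1361392 , 0.32804074, 0.17411584]), 'moment': array([ 0.00681218, -0.01988968,  0.03831254]), 'finger_gap': 85.54686527286637}
```

View pics/scene0.png

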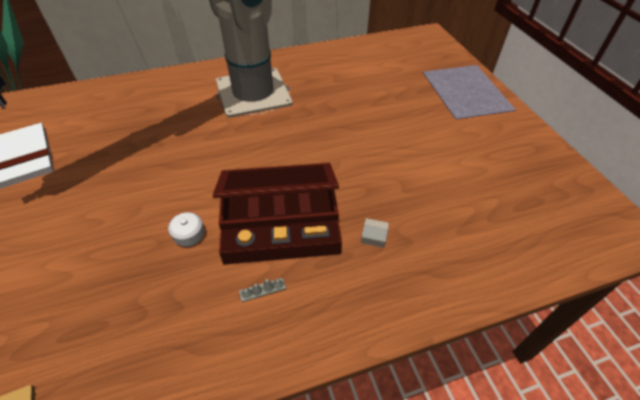

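View pics/top0.png

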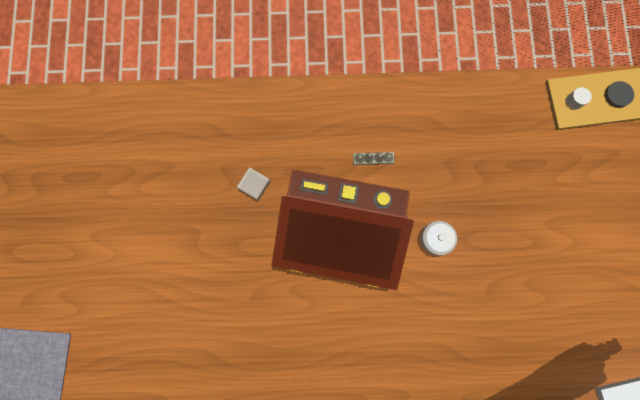

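The top picture shows round key (384,199), square (348,193), bar (314,186), jar (440,238), weight (253,184) and brush rest (373,158). The lid is open, with its front edge from about (283,198) to (412,220). Next I measure these from both views.

```bash
cat > h.py <<'E'
import cv2,numpy as np
from workcell import robot
def K(n):
    c=robot.camera_info(n); f=200/np.tan(np.radians(c['vertical_fov']/2)); return f,c['cx'],c['cy'],np.array(c['extrinsics'])
def ray(n,p):
    f,cx,cy,E=K(n); d=E[:3,:3]@np.array([(p[0]-cx)/f,(p[1]-cy)/f,1]); return E[:3,3],d/np.linalg.norm(d)
def onz(n,p,z):
    o,d=ray(n,p); return o+d*(z-o[2])/d[2]
def tri(p,q):
    o,d=ray("scene",p);a,b=ray("top",q)
    s=np.linalg.lstsq(np.c_[d,-b],a-o,rcond=None)[0]
    P=o+d*s[0];Q=a+b*s[1]; return (P+Q)/2,np.linalg.norm(P-Q)
def proj(n,P):
    f,cx,cy,E=K(n); c=E[:3,:3].T@(np.array(P)-E[:3,3]); return np.array([cx+f*c[0]/c[2],cy+f*c[1]/c[2]])
def keys(n,path):
    im=cv2.imread(path);hsv=cv2.cvtColor(im,cv2.COLOR_BGR2HSV)
    lo=(15,150,150) if n=="scene" else (22,120,120)
    m=cv2.inRange(hsv,lo,(36,255,255))
    k,l,s,c=cv2.connectedComponentsWithStats(m)
    return [(c[i],s[i]) for i in range(1,k) if 20<s[i,4]<1000]
E
python3 - <<'E'
from h import *
np.set_printoptions(suppress=True,precision=1)
for n in("scene","top"):
    for c,s in keys(n,f"pics/{n}0.png"):
        print(n,c,s, onz(n,c,64))
for n,b in(("scene",(200,150,160,160)),("top",(220,130,250,180))):
    im=cv2.imread(f"pics/{n}0.png");x,y,w,h=b
    cv2.imwrite(f"pics/{n}0z.png",cv2.resize(im[y:y+h,x:x+w],None,fx=3.2,fy=3.2,interpolation=cv2.INTER_CUBIC))
E
```

```text
scene [279.9 232. ] [274 227  13  11 138] [605.5 -65.6  64. ]
scene [314.9 228.9] [305 226  21   7 118] [621.1   7.7  64. ]
scene [244.2 235. ] [238 230  13  11 116] [ 589.7 -138.9   64. ]
scene [ 17.7 391.2] [  0 385  31  15  67] [ 779.5 -545.9   64. ]
top [313.8 185.8] [303 181  22  10 137] [619.9   8.3  64. ]
top [348.4 192.1] [342 185  14  15 161] [604.  -65.2  64. ]
top [383.  198.5] [377 192  13  14 134] [ 588.3 -137.9   64. ]
```

View pics/scene0z.png

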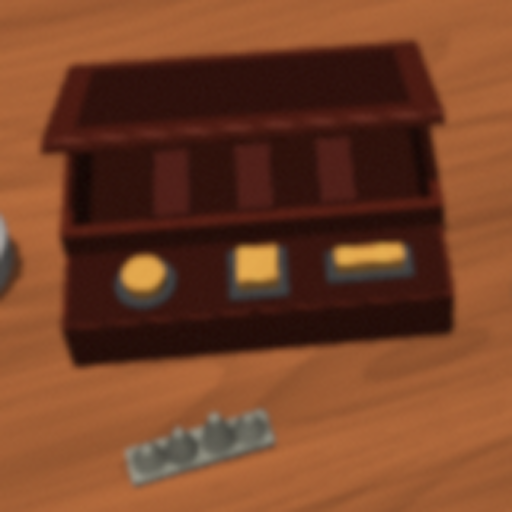

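View pics/top0z.png

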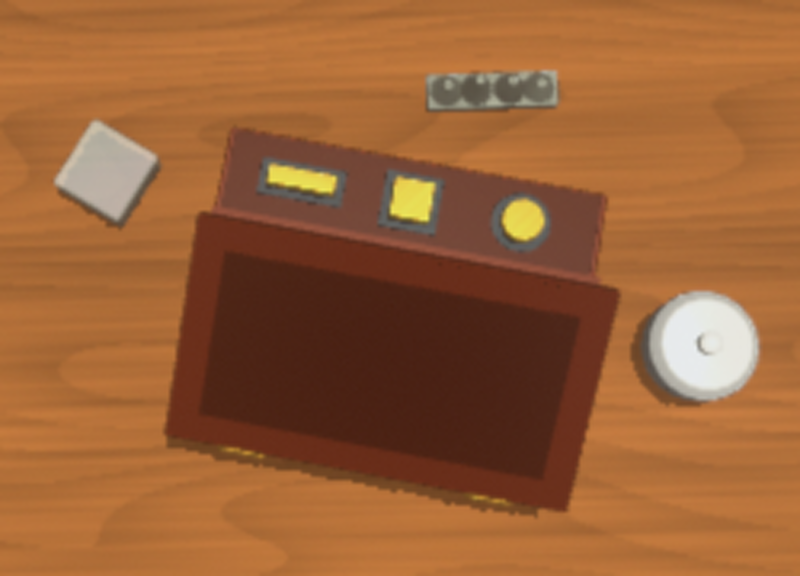

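```bash
cat >> h.py <<'E'
from scipy.spatial.transform import Rotation as Ro
def to(P):
    s=robot.state();R=Ro.from_rotvec(s['tcp_rot']).as_matrix()
    print("t",round(s['time_s'],2),"pos",s['position'].round(1),"F",s['contact_force'].round(1),"gap",round(s['finger_gap'],1));print("x",R[:,0].round(3),"z",R[:,2].round(3))
    a=np.arctan2(-0.210,0.978)-np.arctan2(R[1,0],R[0,0]); print("need rotz",round(-a,3),"dp",(R.T@(np.array(P)-s['position'])).round(1))
    return R
E
python3 - <<'E'
from h import *
for p,q in(((214.7,196.3),(413.1,220.6)),((338.1,186.9),(283.1,196.6))):print(tri(p,q))
R=np.array(to((515,-46,240)));
a=np.array([[.978,-.21,0],[-.21,-.978,0],[0,0,-1]]);print("dp after rot",a@(np.array((515,-46,240))-robot.state()['position']))
E
```

```text
(array([ 531.19570087, -179.71840231,  139.05619577]), np.float64(4.1763681387394715))
(array([585.24611901,  69.6497022 , 138.9731111 ]), np.float64(1.0851687041990943))
t 0.1 pos [ 265.9 -592.5  238.5] F [1.1 0.3 0.2] gap 85.5
x [ 0.912  0.409 -0.   ] z [-0.001  0.002 -1.   ]
need rotz 0.633 dp [ 451.  -396.7   -0.8]
dp after rot [ 128.84734946 -586.80869459   -1.50782291]
```

>>> play_rows(
  dp=[
    [0, 0, 0],
    [0, 0, 0],
    [0, 0, 0],
    [0, 0, 0],
    [0, 0, 0],
    [0, 0, 0],
  ],
  rotation=[
    [0, 0, 0.105],
    [0, 0, 0.105],
    [0, 0, 0.105],
    [0, 0, 0.105],
    [0, 0, 0.105],
    [0, 0, 0.105],
  ],
  jaw=[0, 0, 0, 0, 0, 0],
)

```text
time_s: 0.6
position: [266.0, -592.7, 238.8]
tcp_rot: [-3.123, 0.334, 0.001]
contact_force: [-0.8, -0.0, -0.1]
finger_gap: 12.1
```

>>> play_rows(
  dp=[
    [8, -36.5, 0],
    [8, -36.5, 0],
    [8, -36.5, 0],
    [8, -36.5, 0],
    [8, -36.5, 0],
    [8, -36.5, 0],
    [8, -36.5, 0],
    [8, -36.5, 0],
    [8, -36.5, 0],
    [8, -36.5, 0],
    [8, -36.5, 0],
    [8, -36.5, 0],
  ],
  rotation=[
    [0, 0, 0],
    [0, 0, 0],
    [0, 0, 0],
    [0, 0, 0],
    [0, 0, 0],
    [0, 0, 0],
    [0, 0, 0],
    [0, 0, 0],
    [0, 0, 0],
    [0, 0, 0],
    [0, 0, 0],
    [0, 0, 0],
  ],
  jaw=[0, 0, 0, 0, 0, 0, 0, 0, 0, 0, 0, 0],
)

```text
time_s: 1.6
position: [450.8, -182.5, 239.2]
tcp_rot: [-3.124, 0.327, 0.001]
contact_force: [0.7, -0.2, 0.1]
finger_gap: -0.2
```

```bash
python3 -c "
from h import *
to((520,-47,150))"
```

```text
t 1.6 pos [ 450.8 -182.5  239.2] F [ 0.7 -0.2  0.1] gap -0.2
x [ 0.978 -0.207 -0.   ] z [-0.  0. -1.]
need rotz 0.003 dp [  39.7 -146.8   89.2]
```

>>> play_rows(
  dp=[
    [8, -29.4, 0],
    [8, -29.4, 0],
    [8, -29.4, 0],
    [8, -29.4, 0],
    [8, -29.4, 0],
    [0, 0, 20],
    [0, 0, 25],
    [0, 0, 25],
    [0, 0, 15],
    [0, 0, 0],
  ],
  rotation=[
    [0, 0, 0],
    [0, 0, 0],
    [0, 0, 0],
    [0, 0, 0],
    [0, 0, 0],
    [0, 0, 0],
    [0, 0, 0],
    [0, 0, 0],
    [0, 0, 0],
    [0, 0, 0],
  ],
  jaw=[0, 0, 0, 0, 0, 0, 0, 0, 0, 0],
)

```text
time_s: 2.43
position: [517.6, -48.4, 151.2]
tcp_rot: [3.124, -0.326, -0.011]
contact_force: [-1.1, -0.2, 0.2]
finger_gap: 0.5
```

```bash
python3 -c "
from h import *
to((520,-47,87))"
```

```text
t 2.43 pos [517.6 -48.4 151.2] F [-1.1 -0.2  0.2] gap 0.5
x [ 0.978 -0.206 -0.007] z [-0.007  0.    -1.   ]
need rotz 0.004 dp [ 2.6 -1.9 64.2]
```

Now push down slowly; shut means TCP z ≈ 88.

>>> play_rows(
  dp=[
    [0, 0, 5],
    [0, 0, 5],
    [0, 0, 5],
    [0, 0, 5],
    [0, 0, 5],
    [0, 0, 5],
    [0, 0, 5],
    [0, 0, 5],
    [0, 0, 5],
    [0, 0, 5],
    [0, 0, 5],
    [0, 0, 3],
  ],
  rotation=[
    [0, 0, 0],
    [0, 0, 0],
    [0, 0, 0],
    [0, 0, 0],
    [0, 0, 0],
    [0, 0, 0],
    [0, 0, 0],
    [0, 0, 0],
    [0, 0, 0],
    [0, 0, 0],
    [0, 0, 0],
    [0, 0, 0],
  ],
  jaw=[0, 0, 0, 0, 0, 0, 0, 0, 0, 0, 0, 0],
)

```text
time_s: 3.43
position: [520.0, -48.8, 95.6]
tcp_rot: [3.125, -0.327, -0.001]
contact_force: [0.4, 0.0, 2.0]
finger_gap: -0.1
```

>>> play_rows(
  dp=[
    [0, 0, 2],
    [0, 0, 2],
    [0, 0, 2],
    [0, 0, 1],
    [0, 0, 0],
  ],
  rotation=[
    [0, 0, 0],
    [0, 0, 0],
    [0, 0, 0],
    [0, 0, 0],
    [0, 0, 0],
  ],
  jaw=[0, 0, 0, 0, 0],
)

```text
time_s: 3.85
position: [519.8, -48.7, 89.1]
tcp_rot: [-3.125, 0.326, 0.001]
contact_force: [0.1, 0.4, 0.9]
finger_gap: 0.0
```

>>> play_rows(
  dp=[
    [0, 0, 2],
    [0, 0, 2],
    [0, 0, 0],
  ],
  rotation=[
    [0, 0, 0],
    [0, 0, 0],
    [0, 0, 0],
  ],
  jaw=[0, 0, 0],
)

```text
time_s: 4.1
position: [519.9, -48.8, 87.8]
tcp_rot: [-3.124, 0.327, -0.0]
contact_force: [-6.1, 0.8, 27.1]
finger_gap: 0.4
```

>>> play_rows(
  dp=[
    [0, 0, 0],
    [0, 0, 0],
    [0, 0, -25],
    [0, 0, -25],
    [22, 18, 0],
    [22, 18, 0],
    [22, 18, 0],
    [20, 18, 0],
    [0, 0, 0],
    [0, 0, 0],
  ],
  rotation=[
    [0, 0, 0],
    [0, 0, 0],
    [0, 0, 0],
    [0, 0, 0],
    [0, 0, 0],
    [0, 0, 0],
    [0, 0, 0],
    [0, 0, 0],
    [0, 0, 0],
    [0, 0, 0],
  ],
  jaw=[0, 0, 0, 0, 0, 0, 0, 0, 0, 0],
)

```text
time_s: 4.93
position: [589.0, -138.5, 134.8]
tcp_rot: [3.124, -0.331, -0.002]
contact_force: [-0.5, 0.6, -0.2]
finger_gap: 0.1
```

```bash
python3 - <<'E'
from h import *
to((589,-138.4,82))
for n in("scene","top"):
    im=robot.read_camera(n); cv2.imwrite(f"pics/{n}1.png",im[:,:,::-1])
a=cv2.imread("pics/scene1.png")[140:300,150:390];b=cv2.imread("pics/top1.png")[130:300,220:480]
cv2.imwrite("pics/c1.png",np.vstack([cv2.resize(a,(450,300)),cv2.resize(b,(450,294))]))
E
```

```text
t 4.93 pos [ 589.  -138.5  134.8] F [-0.5  0.6 -0.2] gap 0.1
x [ 0.978 -0.209 -0.001] z [-0.001 -0.    -1.   ]
need rotz 0.001 dp [ 0.  -0.2 52.8]
```

View pics/c1.png

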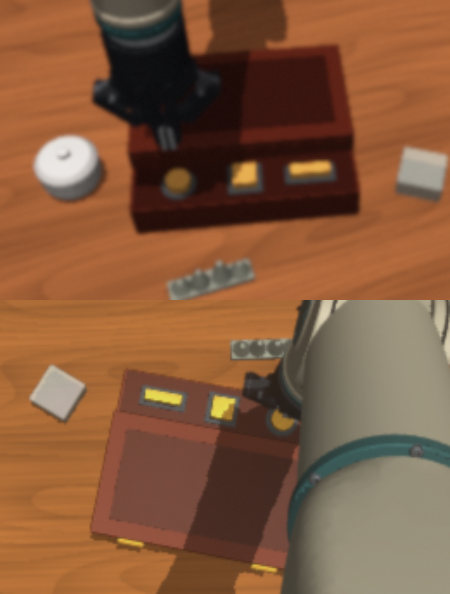

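The lid lies flat and the fingertips are above the round key (crop (178,180) in the scene view). Pressing the round key: contact at TCP z ≈ 72, home at ≈ 62.

>>> play_rows(
  dp=[
    [0, 0, 25],
    [0, 0, 20],
    [0, 0, 8],
    [0, 0, 3],
    [0, 0, 3],
    [0, 0, 3],
    [0, 0, 3],
    [0, 0, 3],
    [0, 0, 3],
    [0, 0, 2],
    [0, 0, 0],
  ],
  rotation=[
    [0, 0, 0],
    [0, 0, 0],
    [0, 0, 0],
    [0, 0, 0],
    [0, 0, 0],
    [0, 0, 0],
    [0, 0, 0],
    [0, 0, 0],
    [0, 0, 0],
    [0, 0, 0],
    [0, 0, 0],
  ],
  jaw=[0, 0, 0, 0, 0, 0, 0, 0, 0, 0, 0],
)

```text
time_s: 5.95
position: [589.8, -137.0, 62.3]
tcp_rot: [-3.125, 0.326, -0.001]
contact_force: [1.1, -0.1, 0.9]
finger_gap: -0.2
```

>>> play_rows(
  dp=[
    [0, 0, 2],
    [0, 0, 2],
    [0, 0, 0],
    [0, 0, 0],
  ],
  rotation=[
    [0, 0, 0],
    [0, 0, 0],
    [0, 0, 0],
    [0, 0, 0],
  ],
  jaw=[0, 0, 0, 0],
)

```text
time_s: 6.28
position: [589.9, -137.0, 61.9]
tcp_rot: [-3.124, 0.327, -0.003]
contact_force: [-5.1, 2.3, 27.0]
finger_gap: -0.3
```

Round key stopped at its home height (TCP z 61.9, 27 N). Next, the square key.

>>> play_rows(
  dp=[
    [0, 0, 0],
    [0, 0, -20],
    [0, 0, -25],
    [0, -24.5, 0],
    [0, -24.5, 0],
    [-0.5, -24, 0],
    [0, 0, 0],
    [0, 0, 0],
  ],
  rotation=[
    [0, 0, 0],
    [0, 0, 0],
    [0, 0, 0],
    [0, 0, 0],
    [0, 0, 0],
    [0, 0, 0],
    [0, 0, 0],
    [0, 0, 0],
  ],
  jaw=[0, 0, 0, 0, 0, 0, 0, 0],
)

```text
time_s: 6.95
position: [603.9, -63.4, 103.1]
tcp_rot: [-3.124, 0.321, 0.001]
contact_force: [-0.5, -0.8, 0.0]
finger_gap: 0.2
```

```bash
python3 - <<'E'
from h import *
to((604.7,-65.4,80))
im=robot.read_camera("scene"); cv2.imwrite("pics/s2.png",cv2.resize(im[140:300,150:390,::-1],(720,480)))
E
```

```text
t 6.95 pos [603.9 -63.4 103.1] F [-0.5 -0.8  0. ] gap 0.2
x [ 0.979 -0.203 -0.001] z [-0.001  0.001 -1.   ]
need rotz 0.007 dp [ 1.2  1.8 23.1]
```

View pics/s2.png

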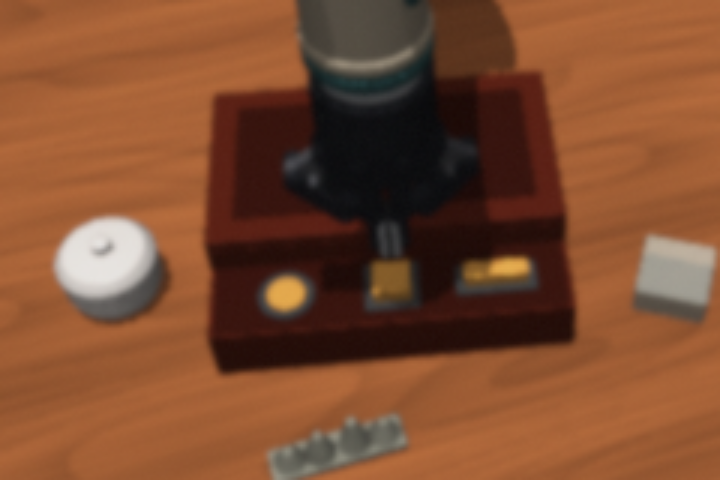

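The round key at crop (286,294) is down, the lid is shut, and the fingertips hang just over the square key at (391,278).

>>> play_rows(
  dp=[
    [1, 2, 15],
    [0, 0, 10],
    [0, 0, 3],
    [0, 0, 3],
    [0, 0, 3],
    [0, 0, 3],
    [0, 0, 3],
    [0, 0, 3],
    [0, 0, 2],
    [0, 0, 1],
    [0, 0, 0],
    [0, 0, 0],
  ],
  rotation=[
    [0, 0, 0],
    [0, 0, 0],
    [0, 0, 0],
    [0, 0, 0],
    [0, 0, 0],
    [0, 0, 0],
    [0, 0, 0],
    [0, 0, 0],
    [0, 0, 0],
    [0, 0, 0],
    [0, 0, 0],
    [0, 0, 0],
  ],
  jaw=[0, 0, 0, 0, 0, 0, 0, 0, 0, 0, 0, 0],
)

```text
time_s: 8.0
position: [604.7, -68.2, 61.8]
tcp_rot: [-3.124, 0.327, -0.002]
contact_force: [-10.3, 0.2, 34.0]
finger_gap: -0.1
```

Home (z 61.8, 34 N). Next I lift clear and check.

>>> play_rows(
  dp=[
    [0, 0, 0],
    [0, 0, -25],
    [0, 0, -35],
    [0, 0, -40],
    [-20, 0, -20],
    [-40, 0, 0],
    [-40, 0, 0],
    [-40, 0, 0],
    [0, 0, 0],
    [0, 0, 0],
  ],
  rotation=[
    [0, 0, 0],
    [0, 0, 0],
    [0, 0, 0],
    [0, 0, 0],
    [0, 0, 0],
    [0, 0, 0],
    [0, 0, 0],
    [0, 0, 0],
    [0, 0, 0],
    [0, 0, 0],
  ],
  jaw=[0, 0, 0, 0, 0, 0, 0, 0, 0, 0],
)

```text
time_s: 8.83
position: [465.3, -37.8, 177.5]
tcp_rot: [-3.124, 0.325, 0.002]
contact_force: [1.4, -0.1, 0.1]
finger_gap: 0.1
```

```bash
python3 - <<'E'
from h import *
to((604.7,-65.4,80))
for n in("scene","top"):
    im=robot.read_camera(n); cv2.imwrite(f"pics/{n}3.png",im[:,:,::-1])
    for c,s in keys(n,f"pics/{n}3.png"): print(n,c.round(1))
for nm,P in(("round",(589,-138.2)),("square",(604.7,-65.4)),("bar",(620.5,8))): print(nm,[proj("scene",(*P,z)).round(1) for z in(54,64)])
cv2.imwrite("pics/s3.png",cv2.resize(cv2.imread("pics/scene3.png")[140:300,150:390],(720,480)))
E
```

```text
t 8.83 pos [465.3 -37.8 177.5] F [ 1.4 -0.1  0.1] gap 0.1
x [ 0.979 -0.206 -0.001] z [-0.001  0.001 -1.   ]
need rotz 0.004 dp [142.2  -1.6  97.3]
scene [314.9 229. ]
scene [280.2 234.5]
scene [244.9 237.5]
scene [ 18.7 391. ]
top [313.9 185.8]
top [347.9 192.7]
top [382.5 199. ]
round [array([245.2, 237.4]), array([244.5, 234.6])]
square [array([280.2, 234.4]), array([279.9, 231.7])]
bar [array([315. , 231.4]), array([315. , 228.7])]
```

View pics/s3.png

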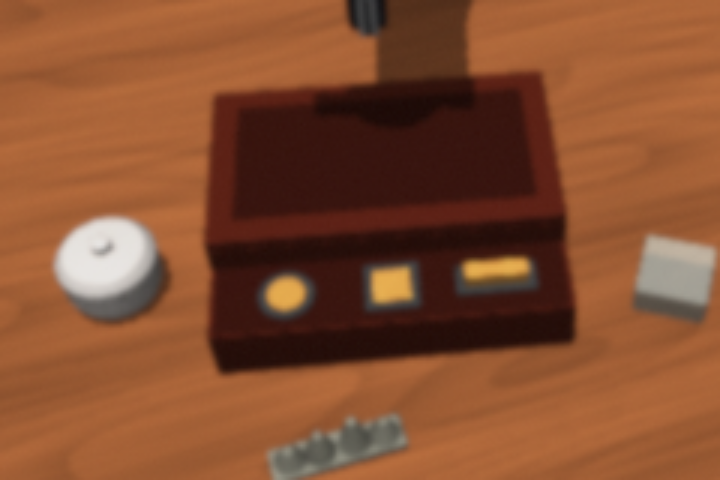

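The lid is flat. The round key (286,294) and square key (391,285) are down, the bar key (496,268) is up, the bystanders haven't moved, and the hand is clear. I'm handing the job in.

```bash
python3 -c "
from workcell import robot
print(robot.close_job())"
```

```text
the job is handed in; nothing more can be done
None
```

I pushed the lid shut with closed fingers, then pressed the round key and after it the square key fully home. I then lifted the hand clear and handed the job in at about 9 s of the 38 s allowed; no verdict is reported.

- **Lid:** the fingertips stopped at 79.8 mm against about 27 N, where the shut lid's top is 80 mm. The last picture shows it flat.
- **Round and square keys:** the fingertips stopped at 53.9 mm (27 N) and 53.8 mm (34 N), and fully home is 54 mm. In the last scene picture both key tops are within 0.3 pixel of where they should appear when home.
- **Bar key:** it appears within 0.3 pixel of its fully-up position, and its pixel position is unchanged from the start.
- **Jar, weight and brush rest:** they look unmoved in the pictures. I judged that by eye and did not measure their shift.
- **Hand:** it finished at a height of about 178 mm, with no contact beyond sensor noise.

While pressing, the hand drifted up to about 3 mm sideways from the square key's centre and about 1.5 mm from the round key's. Both keys still went fully down. No check failed or disagreed.

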